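# Lay the xylophone bars in order of length

### The arm

A 6-joint arm with a two-finger parallel gripper is mounted at the origin on the work surface. World frame = base frame: x ahead of the robot, y to its left, z up, the work surface at z = 0. Lengths are in m, angles in rad, forces in N, time in s.
With the tool pointing down it reaches from about 0.375 to 0.9 m from the base axis. Payload 3.1 kg.
Tool frame: the origin (TCP) lies between the finger pads; the fingertips stand 22 mm ahead of it and the grasp point (between the pads) lies 3 mm ahead of it; z points along the fingers, y is the direction in which the jaws open and shut (so a half turn about z gives the same grasp; the last joint's range is limited). The gripper opens to 87 mm and grips with 3 to 60 N. Pads are 19 mm wide; open, the fingers measure 117 mm over their backs; the gripper's body (75 mm by 190 mm) begins 51 mm behind the grasp point.
Start: joints at [-1.502, 0.527, 1.433, -0, 1.181, -0.178], TCP at [0.153, -0.606, 0.245] pointing down, gripper open.
Joint ranges: [-3.08, 3.08], [-0.75, 2.2], [0.22, 2.44], [-1.43, 4.57], [0, 2.65], [-2.85, 2.85]. Speed limits (rad/s): [2.79, 2.79, 3.14, 3.14, 3.14, 3.14].

### API

Orientations are given as a unit quaternion [x, y, z, w].
In Python, from rig import get_obs, camera, get_calibration, hand_in, search_frame gives the robot as it stands.
- The arm moves only by the shell command python3 -m jog 'ROWS' [FORCE]. ROWS is JSON, a list of rows, each an object with "grip": the closure in counts, from 0 (fully open) to 255 (shut); "travel": the shift along the world's x, y, z in cm, a list of three; "twist": the turn about the world's z in degrees. A call has 1 to 8 rows; each row shifts and turns the commanded pose from where the row before left it; what a row does not reach is not made up. A row lasts 1/10 s, in which the tool goes at most 50 mm and 8.59 degrees, less where a joint would pass 70% of its speed; a pose out of reach is approached as far as the arm can. A call is refused whole if a number of a shift passes 5 or a number of a turn 8.59, either way. A call with a gripper value outside its range is refused whole. The fingers move at their own pace and stop on an object; FORCE is the grip in N (left out, the last holds). Time passes only in rows, so rows that do not move let the fingers close. It gives the time, the measured TCP pose, the force and the opening at its end, in the units of the state.
- get_obs(): the state, without advancing time (a new reading comes with each control period).
- camera(name): name is "side" or "top"; returns the picture (384x512x3 uint8, red, green, blue); there is no depth.
- get_calibration(name): a dict with "fx", "fy", "cx", "cy" (pixels), "k1" (the pictures are not rectified: a ray, as slopes to the right and down, at radius r is drawn at 1 + k1 r^2 times it, then the intrinsics apply), "R" (3x3) and "t" (3): a world point X has camera coordinates R X + t. Camera axes: x right, y down, z forward; pixel columns grow to the right and rows downward; lengths in m; the calibration is good to about 2 mm. A picture is of the moment at which its call begins. get_calibration takes no time and is no camera call.
- hand_in(): hands the job in, once; it reports no verdict.
Trained networks look in the newest picture that a camera, given by its name, has taken for a name from the list of things; names that differ only in an ending like _2 or _b are one class to them, and where a whole thing is asked for, a point or a joint stands for the part that bears it (a point fixed in the world has none). Each returns a list of dicts, best first, with "p" (0 to 1); they miss things now and then, are a little off and sometimes report something else, mostly with a low value. They report only what shows in the picture. A call takes as long as a camera call. They do not tell look-alikes from the thing itself.
- search_frame(target, camera): "at" ([x, y, z] in m, in world coordinates, good to about 4 mm: the middle of the surface that is visible of it).
The state is a dict: "time": time; "q": joint angles; "joint_velocities": joint speeds; "joint_torque": joint torques, N m; "position": TCP position; "tool_rot": TCP orientation; "ft_force": force on the tool from outside, world axes, zero at the start; "moment": the same for the moment, N m; "grip_width": finger opening in m.
Only numpy, scipy, OpenCV 4.12 (cv2) and the standard library are available. Lean on these libraries where they do the work, as an engineer would, in place of code of your own. Each camera call takes 0.05 s, during which the arm holds its last target. There are 200 camera calls.

### The job

Fit out the xylophone: lay the four loose sound bars flat across the dark frame, each centred on its own pair of light grey pads and square to the frame, the longest bar at the frame's wide end and then in order of length down to the shortest at the narrow end. Leave the mallet that lies among the bars where it is.

Things in the scene. Friction and masses are not known exactly. Their poses are not given: they have to be found in the camera images.
- frame: The fixed xylophone frame: dark wooden trapezoid, 270 mm long, of two upright rails (14 mm thick, tops 30 mm above the table) joined by two low end pieces. It may lie turned any way round. Origin: middle of the frame, on the table. Its +y axis runs along the frame towards the WIDE end (about 134 mm over the rails), -y towards the NARROW end (about 66 mm); x runs across the frame.
- seat_200: Place on the frame (first, at the wide end), 93 mm from the frame's middle: a pair of light grey rubber pads, each 26 x 22 x 3 mm, one on each rail, 112 mm apart between centres. Places follow each other every 62 mm. Origin: half-way between the two pads, level with their top faces, 33 mm above the table (only air there). x runs across the frame from pad to pad (a bar lies along it), y along the frame to the wide end, z up. It belongs to the 200 mm bar.
- seat_170: Place on the frame (second from the wide end), 31 mm from the frame's middle: a pair of light grey rubber pads, each 26 x 22 x 3 mm, one on each rail, 95 mm apart between centres. Places follow each other every 62 mm. Origin: half-way between the two pads, level with their top faces, 33 mm above the table (only air there). x runs across the frame from pad to pad (a bar lies along it), y along the frame to the wide end, z up. It belongs to the 170 mm bar.
- seat_140: Place on the frame (third from the wide end), 31 mm from the frame's middle: a pair of light grey rubber pads, each 26 x 22 x 3 mm, one on each rail, 79 mm apart between centres. Places follow each other every 62 mm. Origin: half-way between the two pads, level with their top faces, 33 mm above the table (only air there). x runs across the frame from pad to pad (a bar lies along it), y along the frame to the wide end, z up. It belongs to the 140 mm bar.
- seat_110: Place on the frame (fourth, at the narrow end), 93 mm from the frame's middle: a pair of light grey rubber pads, each 26 x 22 x 3 mm, one on each rail, 62 mm apart between centres. Places follow each other every 62 mm. Origin: half-way between the two pads, level with their top faces, 33 mm above the table (only air there). x runs across the frame from pad to pad (a bar lies along it), y along the frame to the wide end, z up. It belongs to the 110 mm bar.
- bar_200_center (a point): The longest sound bar: loose flat pale-wood bar, 200 x 28 x 18 mm (length x width x thickness), 70 g give or take, with two small dark dots on top. It lies flat on the table at the start. Point: its centre, 9 mm above its underside. x along its length, y across its width, z up.
- bar_170_center (a point): The second longest sound bar: loose flat pale-wood bar, 170 x 28 x 18 mm (length x width x thickness), 59 g give or take, with two small dark dots on top. It lies flat on the table at the start. Point: its centre, 9 mm above its underside. x along its length, y across its width, z up.
- bar_140_center (a point): The third longest sound bar: loose flat pale-wood bar, 140 x 28 x 18 mm (length x width x thickness), 49 g give or take, with two small dark dots on top. It lies flat on the table at the start. Point: its centre, 9 mm above its underside. x along its length, y across its width, z up.
- bar_110_center (a point): The shortest sound bar: loose flat pale-wood bar, 110 x 28 x 18 mm (length x width x thickness), 38 g give or take, with two small dark dots on top. It lies flat on the table at the start. Point: its centre, 9 mm above its underside. x along its length, y across its width, z up.
- mallet: A wooden mallet lying among the bars, to be left alone: dark head 34 x 50 x 28 mm, thin stick, black rubber grip 22 mm thick; 175 mm long overall. Origin: on the table under the middle of the stick; +x points along the stick to the head (head centre at x = 60 mm).
Mind the look-alikes: they are no part of the job. What is shaped like the part that bears bar_110_center but orange is not meant. Leave any turquoise look-alike of the part that bears bar_170_center alone.

How it is judged:
By the outcome, as a careful person would: the job done as asked, in the order asked, and still so for the second after the job is handed in, with the robot touching nothing.
It also fails if it takes over 112 s, if anything falls off the work surface, if the arm or the gripper's body presses on something with over 40 N, if the wrist force passes 120 N, or if a joint passes its speed limit or range.

## Working session

There is one attempt and no reset: what is moved stays moved. The work goes in short steps, Python scripts to look and compute and a shell command to move; the robot and the scene stay as the last step left them, time stands still between calls to the robot, and variables do not carry over. Pictures are saved under pics/ and viewed, about 12 in all and at most 16, crops included, and the job is handed in when it is done.

```bash
mkdir -p pics; ls; python3 - <<'E'
from rig import *
import cv2,numpy as np
for n in("top","side"):
    im=camera(n); cv2.imwrite(f"pics/{n}0.png",im[:,:,::-1])
    c=get_calibration(n); print(n,{k:np.round(v,4).tolist() for k,v in c.items()})
    for t in["frame","seat_200","seat_170","seat_140","seat_110","bar_200_center","bar_170_center","bar_140_center","bar_110_center","mallet"]:
        print(t,[(round(d["p"],2),np.round(d["at"],3).tolist()) for d in search_frame(t,n)][:4])
o=get_obs();print(o)
E
```

```text
pics
top {'fx': 372.0581, 'fy': 372.0581, 'cx': 258.1367, 'cy': 192.1144, 'k1': -0.1143, 'R': [[0.0283, -0.999, 0.034], [-0.9806, -0.0343, -0.1928], [0.1938, -0.0278, -0.9806]], 't': [-0.098, 0.4621, 1.0132]}
frame [(0.65, [0.525, 0.214, 0.029])]
seat_200 [(0.63, [0.65, 0.215, 0.032])]
seat_170 [(0.63, [0.65, 0.215, 0.032])]
seat_140 [(0.63, [0.65, 0.215, 0.032])]
seat_110 [(0.63, [0.65, 0.215, 0.032])]
bar_200_center [(0.82, [0.546, -0.237, 0.017])]
bar_170_center [(0.68, [0.496, -0.323, 0.015]), (0.55, [0.339, -0.384, 0.017])]
bar_140_center [(0.85, [0.511, -0.408, 0.018])]
bar_110_center [(0.8, [0.589, 0.046, 0.018]), (0.65, [0.488, -0.069, 0.019]), (0.55, [0.347, 0.018, 0.019])]
mallet [(0.78, [0.57, -0.164, 0.021])]
side {'fx': 352.5619, 'fy': 352.5619, 'cx': 253.6991, 'cy': 194.6577, 'k1': -0.056, 'R': [[-0.9967, -0.0809, -0.0021], [-0.0499, 0.6355, -0.7705], [0.0637, -0.7679, -0.6374]], 't': [0.4656, 0.1008, 0.8446]}
frame [(0.85, [0.545, 0.216, 0.023])]
seat_200 [(0.83, [0.458, 0.256, 0.036]), (0.82, [0.643, 0.223, 0.034]), (0.69, [0.521, 0.245, 0.033]), (0.54, [0.582, 0.231,
[... 774 characters left out ...]
.1, 'q': array([-1.50252021e+00,  5.27473206e-01,  1.43267291e+00, -1.69288807e-05,
        1.18140922e+00, -1.78512942e-01]), 'joint_velocities': array([ 3.63517263e-04, -1.20534606e-03, -4.81471091e-04, -4.85158074e-04,
        7.05870026e-04, -6.77618006e-05]), 'joint_torque': array([ 9.54052230e-04, -4.40021396e+01, -1.76986992e+01,  6.34126598e-02,
        5.04697091e-02, -1.70461431e-05]), 'position': array([ 0.15269783, -0.6060486 ,  0.24457352]), 'tool_rot': array([ 9.92396155e-01,  1.23084817e-01, -8.84709103e-06,  1.82025389e-05]), 'ft_force': array([ 0.93601543,  0.28310099, -0.07774971]), 'moment': array([-0.0249496 , -0.00970952, -0.03564164]), 'grip_width': 0.08680161991121861}
```

View pics/top0.png

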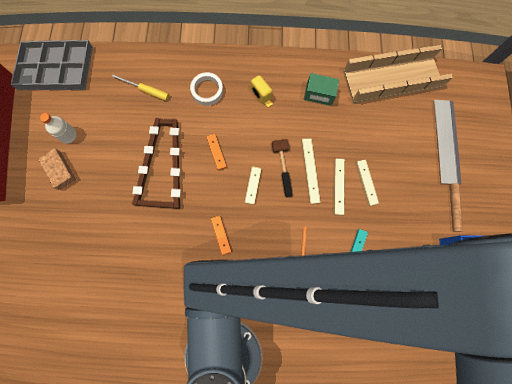

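View pics/side0.png

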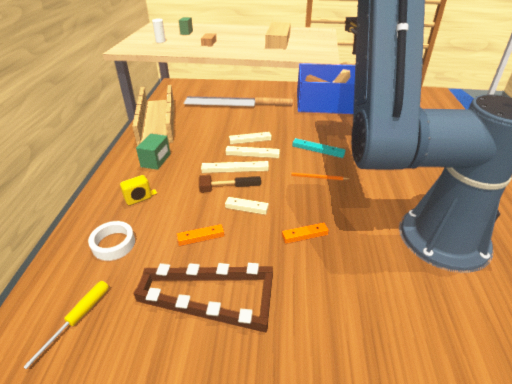

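The top view shows the pale bars at about (253,185), (311,170), (339,186) and (368,182), in the order 110/200/170/140. The frame is at (160,163) with its wide end towards the bottom (small x). The orange and turquoise look-alikes stand apart. Next I'll measure by segmenting both views.

```bash
cat > h.py <<'E'
from rig import *
import cv2,numpy as np
from scipy.optimize import least_squares
def cal(n):
    c=get_calibration(n); return {k:np.array(v) for k,v in c.items()}
def rays(c,px):
    p=(np.atleast_2d(px)-[c["cx"],c["cy"]])/[c["fx"],c["fy"]]; s=p.copy()
    for _ in range(20): s=p/(1+c["k1"]*(s**2).sum(1,keepdims=True))
    d=np.c_[s,np.ones(len(s))]@c["R"]; return -c["R"].T@c["t"],d
def onplane(c,px,z):
    o,d=rays(c,px); return (o+d*((z-o[2])/d[:,2])[:,None])[:,:2]
def proj(c,X):
    Y=np.atleast_2d(X)@c["R"].T+c["t"]; s=Y[:,:2]/Y[:,2:]
    return s*(1+c["k1"]*(s**2).sum(1,keepdims=True))*[c["fx"],c["fy"]]+[c["cx"],c["cy"]]
def tri(c1,p1,c2,p2):
    A=[];b=[]
    for c,p in((c1,p1),(c2,p2)):
        o,d=rays(c,p); d=d[0]/np.linalg.norm(d[0]); M=np.eye(3)-np.outer(d,d); A.append(M); b.append(M@o)
    A=np.vstack(A);b=np.hstack(b); x=np.linalg.lstsq(A,b,rcond=None)[0]; return x,np.linalg.norm(A@x-b)
def blobs(im,lo,hi,amin=15):
    h=cv2.cvtColor(im,cv2.COLOR_RGB2HSV); m=cv2.inRange(h,lo,hi)
    n,l,s,ce=cv2.connectedComponentsWithStats(m); return [(s[i,4],ce[i],(l==i)) for i in range(1,n) if s[i,4]>=amin]
BAR=((15,25,175),(40,110,255)); PAD=((0,0,185),(179,28,255))
E
python3 - <<'E'
from h import *
for n in("top","side"):
    im=cv2.imread(f"pics/{n}0.png")[:,:,::-1].copy(); c=cal(n)
    h=cv2.cvtColor(im,cv2.COLOR_RGB2HSV)
    for p in([(311,160),(339,175),(155,130),(137,190)] if n=="top" else [(235,166),(245,205),(245,317),(163,270)]): print(p,h[p[1],p[0]])
    for nm,r in(("bar",BAR),("pad",PAD)):
        for a,ce,m in blobs(im,*r):
            w=onplane(c,ce,.033 if nm=="pad" else .018)[0]
            if not(.25<w[0]<.75 and -.5<w[1]<.4): continue
            s=""
            if nm=="bar":
                q=np.argwhere(m)[:,::-1]; (cx,cy),(a1,b1),an=cv2.minAreaRect((onplane(c,q,.018)*1000).astype(np.float32)); s=np.round([cx,cy,a1,b1,an],1)
            print(n,nm,a,ce.round(1),w.round(4),s)
E
```

```text
(311, 160) [ 28  44 248]
(339, 175) [ 27  47 247]
(155, 130) [ 20  19 243]
(137, 190) [ 23  19 247]
top bar 16 [170.9 131.5] [0.6484 0.1854] [650.1 183.3  19.3  15.4   1.8]
top bar 646 [310.7 170.8] [ 0.541  -0.2392] [ 543.5 -239.   200.1   30.2    7.7]
top bar 511 [339.1 185.8] [ 0.4982 -0.3245] [ 498.9 -325.9   27.7  171.5   89.1]
top bar 437 [367.5 182.3] [ 0.5123 -0.4118] [ 513.4 -411.6  139.8   30.1   15.8]
top bar 366 [252.5 185.1] [ 0.4911 -0.067 ] [492.2 -67.1  29.4 110.8  80.6]
top bar 20 [135.  188.8] [0.4678 0.2777] [466.  273.1  21.   25.9   2. ]
top pad 46 [153.3 129.7] [0.647  0.2355] 
top pad 49 [174. 131.] [0.6449 0.1729] 
top pad 55 [147.9 149.1] [0.5859 0.2461] 
top pad 54 [174.4 151. ] [0.5826 0.1668] 
top pad 52 [142.3 169.3] [0.5237 0.257 ] 
top pad 53 [174.8 171.6] [0.52   0.1608] 
top pad 52 [137.2 189.7] [0.4625 0.2664] 
top pad 51 [175.2 192.6] [0.458 0.155] 
(235, 166) [ 27  33 255]
(245, 205) [ 28  27 255]
(245, 317) [ 26   8 252]
(163, 270) [ 26   8 252]
side bar 333 [249.8 137.3] [ 0.5125 -0.3967] [ 512.  -397.6  140.6   52.9   15.9]
side bar 456 [252.4 1
[... 744 characters left out ...]
ad 18 [229.6 149.1] [ 0.5656 -0.2954] 
side pad 26 [246.2 150.1] [ 0.514  -0.2938] 
side pad 29 [261.2 150.8] [ 0.4678 -0.2931] 
side pad 20 [207.7 165.1] [ 0.6175 -0.2049] 
side pad 15 [236.5 163.8] [ 0.5349 -0.2179] 
side pad 52 [253.  164.9] [ 0.4865 -0.2158] 
side pad 40 [223.8 166. ] [ 0.5704 -0.2041] 
side pad 74 [244.7 203.8] [ 0.4935 -0.0436] 
side pad 97 [252.  267.9] [0.4578 0.1573] 
side pad 98 [162.6 269. ] [0.6432 0.1756] 
side pad 91 [192.3 268.7] [0.5816 0.1695] 
side pad 97 [222.2 268.4] [0.5195 0.1635] 
side pad 121 [152.6 293.9] [0.6461 0.2373] 
side pad 124 [182.3 301.1] [0.5842 0.2481] 
side pad 129 [213.  308.2] [0.5228 0.2583] 
side pad 138 [244.9 315.6] [0.4615 0.269 ]
```

```bash
cat > fit.py <<'E'
from h import *
def hullmom(c,X):
    p=cv2.convexHull(proj(c,X).astype(np.float32)); m=cv2.moments(p); return m["m10"]/m["m00"],m["m01"]/m["m00"],.5*np.arctan2(2*m["mu11"],m["mu20"]-m["mu02"])
def maskmom(m):
    ys,xs=np.nonzero(m); C=np.cov(xs,ys); return xs.mean(),ys.mean(),.5*np.arctan2(2*C[0,1],C[0,0]-C[1,1])
def barfit(ms,L,g,freez=True):  # ms: {cam:mask}; g: x,y,zc,yaw
    cs={n:cal(n) for n in ms}; ob={n:maskmom(m) for n,m in ms.items()}
    B=np.array([[a*L/2,b*.014,d*.009] for a in(-1,1) for b in(-1,1) for d in(-1,1)])
    def f(v):
        cy,sy=np.cos(v[3]),np.sin(v[3]); X=B@np.array([[cy,sy,0],[-sy,cy,0],[0,0,1]])+v[:3]; r=[]
        for n in ms:
            h=hullmom(cs[n],X); o=ob[n]; da=(h[2]-o[2]+np.pi/2)%np.pi-np.pi/2; r+=[h[0]-o[0],h[1]-o[1],da*L*150]
        return r
    s=least_squares(f,g,x_scale=[.01,.01,.01,.1],diff_step=1e-4); return s.x,np.array(s.fun)
def getbars(ims,gs,lo=(15,18,150),hi=(40,120,255)):
    out={}
    for L,g in gs.items():
        ms={}
        for n,im in ims.items():
            c=cal(n); h=cv2.inRange(cv2.cvtColor(im,cv2.COLOR_RGB2HSV),lo,hi)
            # include bars' dots: close
            h=cv2.morphologyEx(h,cv2.MORPH_CLOSE,np.ones((3,3)))
            k,l=cv2.connectedComponents(h); p=proj(c,[*g[:2],.009 if len(g)<4 else g[2]])[0]
            i,j=int(round(p[1])),int(round(p[0])); w=l[i-3:i+4,j-3:j+4]; w=w[w>0]
            if len(w)==0: print("no mask",L,n); continue
            m=l==np.bincount(w).argmax(); ms[n]=m
        out[L]=barfit(ms,L/1000,[g[0],g[1],.009 if len(g)<4 else g[2],g[-1]])
    return out
def show(out):
    for L,(x,r) in out.items(): print(L,"x y z mm",(x[:3]*1000).round(1),"yaw",np.degrees(x[3]).round(2),"res px",r.round(2))
E
python3 - <<'E'
from fit import *
ims={n:cv2.imread(f"pics/{n}0.png")[:,:,::-1].copy() for n in("top","side")}
r=np.radians
show(getbars(ims,{200:(.543,-.234,r(7.7)),170:(.498,-.32,r(-1)),140:(.512,-.406,r(15.8)),110:(.491,-.063,r(-9.5))}))
c={n:cal(n) for n in ims}; P={}
for n,im in ims.items():
    h=cv2.cvtColor(im,cv2.COLOR_RGB2HSV); l=[]
    for a,ce,m in blobs(im,(0,0,215),(179,32,255),35):
        w=onplane(c[n],ce,.033)[0]
        if .4<w[0]<.7 and .1<w[1]<.3: l.append((w,ce))
    P[n]=l; print(n,len(l))
pts=[]
for w,ce in P["top"]:
    w2,ce2=min(P["side"],key=lambda q:np.linalg.norm(q[0]-w)); X,e=tri(c["top"],ce,c["side"],ce2); pts.append(X); print((X*1000).round(1),round(e*1000,1))
pts=np.array(pts)
M=np.array([[s*d/2000,y/1000] for y,d in((93,112),(31,95),(-31,79),(-93,62)) for s in(-1,1)])
def T(v): 
    a=v[2]; return M@np.array([[np.cos(a),np.sin(a)],[-np.sin(a),np.cos(a)]])+v[:2]
def f(v): return np.concatenate([pts[np.argmin(np.linalg.norm(pts[:,:2]-q,axis=1)),:2]-q for q in T(v)])
s=least_squares(f,[.552,.21,np.radians(173)]) 
print("frame",s.x[:2]*1000,np.degrees(s.x[2]),"res mm",(s.fun*1000).round(1),"z",pts[:,2].mean())
a=s.x[2]
for L,y in((200,93),(170,31),(140,-31),(110,-93)): print(L,s.x[:2]*1000+y*np.array([-np.sin(a),np.cos(a)]))
E
```

```text
200 x y z mm [ 544.5 -240.3    8.2] yaw 7.71 res px [-0.03  0.36 -0.04 -0.34 -0.09  0.08]
170 x y z mm [ 499.3 -321.9   32.5] yaw -1.91 res px [ 0.07 -0.76  0.22  0.77  0.22 -0.55]
140 x y z mm [ 517.9 -425.6  -29. ] yaw 11.0 res px [-0.16  1.83  1.62 -1.96 -0.57 -2.89]
110 x y z mm [492.7 -67.3   8.6] yaw -9.13 res px [-0.02  0.21  0.02 -0.18 -0.05 -0.  ]
top 8
side 8
[647.4 235.9  31.1] 0.9
[644.8 173.7  30.7] 0.9
[585.6 246.6  31.1] 1.2
[582.8 167.3  30.4] 0.8
[523.5 257.5  31.5] 0.7
[520.3 161.4  29.9] 0.2
[462.  267.5  30.9] 0.4
[457.8 155.3  30.3] 0.0
frame [545.24258842 207.43890343] 170.13843980071965 res mm [ -1.7  61.1 -16.3  29.9  -4.   -1.4  27.2 -23.7  -3.9  15.4  11.9  12.7
  -6.1 -47.2  -7.1 -46.9] z 0.030748307883936996
200 [529.3146504 115.8130294]
170 [539.93327575 176.89694542]
140 [550.55190109 237.98086144]
110 [561.17052644 299.06477745]
```

```bash
sed -i 's/m=l==np.bincount(w).argmax(); ms\[n\]=m/m=l==np.bincount(w).argmax(); ms[n]=m; print(L,n,m.sum())/; s/hi=(40,120,255)/hi=(40,100,255)/; s/lo=(15,18,150)/lo=(15,10,150)/' fit.py
cat > frame.py <<'E'
from h import *
c={n:cal(n) for n in("top","side")}
E
python3 - <<'E'
from fit import *
ims={n:cv2.imread(f"pics/{n}0.png")[:,:,::-1].copy() for n in("top","side")}
r=np.radians
show(getbars(ims,{200:(.5445,-.240,r(7.7)),170:(.498,-.322,r(-1)),140:(.512,-.41,r(15.8)),110:(.4927,-.0673,r(-9.5))}))
pts=np.array([[647.4,235.9],[644.8,173.7],[585.6,246.6],[582.8,167.3],[523.5,257.5],[520.3,161.4],[462.,267.5],[457.8,155.3]])/1000
M=np.array([[s*d/2000,y/1000] for y,d in((-93,62),(-31,79),(31,95),(93,112)) for s in(1,-1)])
def T(v):
    a=v[2]; return M@np.array([[np.cos(a),np.sin(a)],[-np.sin(a),np.cos(a)]])+v[:2]
s=least_squares(lambda v:(T(v)-pts).ravel(),[.552,.21,1.53])
print("frame",s.x[:2]*1000,np.degrees(s.x[2]),"res mm",(s.fun*1000).round(1))
a=s.x[2]
for L,y in((200,93),(170,31),(140,-31),(110,-93)): print(L,s.x[:2]*1000+y*np.array([-np.sin(a),np.cos(a)]))
E
```

```text
200 top 640
200 side 617
170 top 506
170 side 800
140 top 440
140 side 800
110 top 362
110 side 466
200 x y z mm [ 544.6 -240.7    7.8] yaw 7.68 res px [-0.01  0.12  0.01 -0.12 -0.03 -0.01]
170 x y z mm [ 497.9 -321.1   32.3] yaw -1.42 res px [ 0.13 -1.25  0.18  1.29  0.37 -0.49]
140 x y z mm [ 518.6 -426.3  -29.7] yaw 11.14 res px [-0.17  1.88  1.55 -2.01 -0.59 -2.78]
110 x y z mm [493.  -67.2   9. ] yaw -9.33 res px [-0.02  0.19  0.03 -0.17 -0.04 -0.03]
frame [553.025 208.15 ] 87.93566772535776 res mm [-0.3 -0.1  0.   0.1 -0.2 -0.1 -0.2  0.3  0.3 -0.8  0.   0.4  0.1 -0.
  0.3  0.2]
200 [460.08535593 211.50000885]
170 [522.04511864 209.26666962]
140 [584.00488136 207.03333038]
110 [645.96464407 204.79999115]
```

```bash
sed -i '/MORPH_CLOSE/d' fit.py
python3 - <<'E'
from fit import *
ims={n:cv2.imread(f"pics/{n}0.png")[:,:,::-1].copy() for n in("top","side")}
r=np.radians
show(getbars(ims,{200:(.5445,-.240,r(7.7)),170:(.498,-.324,r(-1)),140:(.512,-.41,r(15.8)),110:(.4927,-.0673,r(-9.5))}))
E
```

```text
200 top 638
200 side 617
170 top 502
170 side 461
140 top 437
140 side 331
110 top 360
110 side 466
200 x y z mm [ 544.7 -240.7    7.7] yaw 7.69 res px [-0.    0.12  0.   -0.12 -0.02 -0.01]
170 x y z mm [ 499.1 -326.7    8.4] yaw -1.22 res px [-0.    0.1   0.09 -0.1  -0.02 -0.17]
140 x y z mm [ 515.  -414.3    8. ] yaw 15.57 res px [-0.03  0.25 -0.03 -0.27 -0.08  0.09]
110 x y z mm [493.  -67.2   9. ] yaw -9.33 res px [-0.02  0.19  0.03 -0.16 -0.04 -0.03]
```

```bash
python3 -m jog '[{"grip":100,"travel":[4,4,-1],"twist":-3.2},{"grip":100,"travel":[3.5,3.5,-1],"twist":-3.2},{"grip":100,"travel":[3.5,3.5,-1],"twist":0},{"grip":100,"travel":[3.5,3.5,-1],"twist":0},{"grip":100,"travel":[3.5,3.5,-1],"twist":0},{"grip":100,"travel":[3.5,3.5,-1],"twist":0},{"grip":100,"travel":[3.5,3.5,-1],"twist":0},{"grip":100,"travel":[3.5,3.5,-1],"twist":0}]' 20
```

```text
time: 1.9
position: [0.4315, -0.3274, 0.1664]
tool_rot: [0.998, 0.067, 0.0, 0.0]
ft_force: [0.1, -1.6, -0.0]
grip_width: 0.0535
```

```bash
python3 -m jog '[{"grip":100,"travel":[3.57,2.7,-2],"twist":0},{"grip":100,"travel":[3.57,2.7,-2],"twist":0},{"grip":100,"travel":[3.56,2.63,-2],"twist":0},{"grip":100,"travel":[0,0,-2],"twist":0},{"grip":100,"travel":[0,0,0],"twist":0},{"grip":100,"travel":[0,0,0],"twist":0}]'
```

```text
time: 2.5
position: [0.5368, -0.2483, 0.0864]
tool_rot: [0.998, 0.068, -0.0, -0.0]
ft_force: [-0.4, -0.6, 0.4]
grip_width: 0.0527
```

```bash
python3 -m jog '[{"grip":100,"travel":[0.79,0.76,0],"twist":0},{"grip":100,"travel":[0,0,-3],"twist":0},{"grip":100,"travel":[0,0,-2],"twist":0},{"grip":100,"travel":[0,0,0],"twist":0},{"grip":100,"travel":[0,0,0],"twist":0}]'; python3 - <<'E'
from h import *
for n in("top","side"):
    im=camera(n); cv2.imwrite(f"pics/{n}1.png",im[:,:,::-1])
a=cv2.imread("pics/side1.png")[110:250,140:330]; b=cv2.imread("pics/top1.png")[110:250,230:420]
cv2.imwrite("pics/c1.png",np.hstack([cv2.resize(a,(399,294)),cv2.resize(b,(399,294))]))
E
```

```text
time: 3.0
position: [0.5454, -0.2414, 0.0375]
tool_rot: [0.998, 0.067, 0.001, 0.0]
ft_force: [0.5, -1.5, -0.0]
grip_width: 0.0527
```

View pics/c1.png

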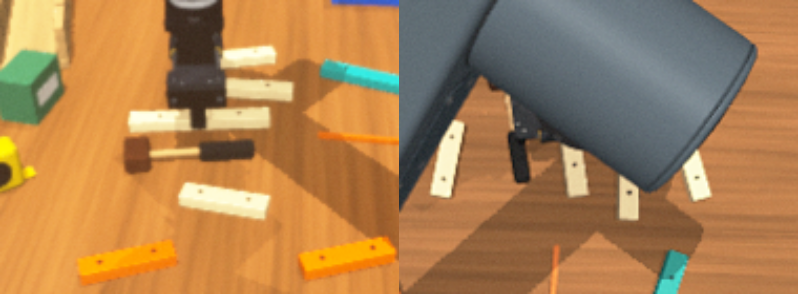

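The side view shows the fingers straddling the longest bar at its middle (crop about (199,118)), clear of the mallet. Now descend, grip and lift.

```bash
python3 -m jog '[{"grip":100,"travel":[0,0,-1.25],"twist":0},{"grip":100,"travel":[0,0,0],"twist":0},{"grip":230,"travel":[0,0,0],"twist":0},{"grip":230,"travel":[0,0,0],"twist":0},{"grip":230,"travel":[0,0,0],"twist":0},{"grip":230,"travel":[0,0,0],"twist":0},{"grip":230,"travel":[0,0,0],"twist":0}]' 25
```

```text
time: 3.8
position: [0.5451, -0.2407, 0.0242]
tool_rot: [0.998, 0.068, 0.0, 0.0]
ft_force: [-0.3, -1.0, 0.3]
grip_width: 0.0277
```

```bash
python3 -m jog '[{"grip":230,"travel":[0,0,2],"twist":0},{"grip":230,"travel":[0,0,4],"twist":0},{"grip":230,"travel":[0,0,4],"twist":0},{"grip":230,"travel":[0,2,3],"twist":3},{"grip":230,"travel":[-1,4,0],"twist":6},{"grip":230,"travel":[-1,4,0],"twist":7},{"grip":230,"travel":[-1,4,0],"twist":7},{"grip":230,"travel":[-1,4,0],"twist":7}]'; python3 -m jog '[{"grip":230,"travel":[-1,4,0],"twist":7},{"grip":230,"travel":[-1,4,0],"twist":7},{"grip":230,"travel":[-1,4,0],"twist":7},{"grip":230,"travel":[-1,4,0],"twist":7},{"grip":230,"travel":[0,4,0],"twist":7},{"grip":230,"travel":[0,4,0],"twist":7},{"grip":230,"travel":[0,1.5,0],"twist":7},{"grip":230,"travel":[0,0,0],"twist":0}]'; python3 -m jog '[{"grip":230,"travel":[0,0,0],"twist":0}]'
```

```text
time: 4.6
position: [0.5043, -0.0593, 0.1542]
tool_rot: [0.946, 0.325, 0.0, 0.0]
ft_force: [0.2, 0.0, -0.5]
grip_width: 0.0279
time: 5.4
position: [0.4647, 0.1964, 0.1541]
tool_rot: [0.726, 0.688, 0.0, 0.0]
ft_force: [-0.7, -0.9, -0.1]
grip_width: 0.0279
time: 5.5
position: [0.4647, 0.1942, 0.154]
tool_rot: [0.727, 0.686, -0.0, 0.0]
ft_force: [-0.3, -0.3, -0.5]
grip_width: 0.0278
```

```bash
python3 -m jog '[{"grip":230,"travel":[-0.46,1.73,-2],"twist":1.26},{"grip":230,"travel":[0,0,-3],"twist":0},{"grip":230,"travel":[0,0,-2],"twist":0},{"grip":230,"travel":[0,0,0],"twist":0},{"grip":230,"travel":[0,0,0],"twist":0}]'; python3 - <<'E'
from h import *
for n in("top","side"):
    im=camera(n); cv2.imwrite(f"pics/{n}2.png",im[:,:,::-1])
a=cv2.imread("pics/side2.png")[220:360,110:300]; b=cv2.imread("pics/top2.png")[100:240,100:290]
cv2.imwrite("pics/c2.png",np.hstack([cv2.resize(a,(399,294)),cv2.resize(b,(399,294))]))
E
```

```text
time: 6.0
position: [0.4606, 0.2105, 0.084]
tool_rot: [0.72, 0.694, -0.0, -0.0]
ft_force: [0.5, -0.3, -0.5]
grip_width: 0.0279
```

View pics/c2.png

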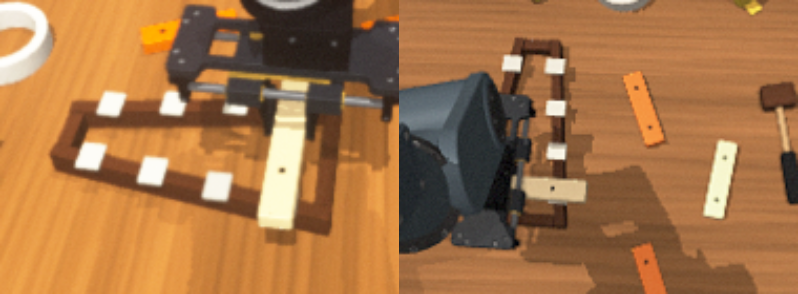

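The bar hovers over the wide-end pads, level and square. Lower it.

```bash
python3 -m jog '[{"grip":230,"travel":[-0.05,0.14,-1.5],"twist":0},{"grip":230,"travel":[0,0,-0.8],"twist":0},{"grip":230,"travel":[0,0,-0.2],"twist":0},{"grip":230,"travel":[0,0,0],"twist":0},{"grip":230,"travel":[0,0,0],"twist":0}]';python3 -m jog '[{"grip":230,"travel":[0,0,-0.1],"twist":0},{"grip":230,"travel":[0,0,0],"twist":0}]'
```

```text
time: 6.6
position: [0.4602, 0.213, 0.0595]
tool_rot: [0.719, 0.695, 0.0, 0.0]
ft_force: [0.2, 0.2, -1.3]
grip_width: 0.0278
time: 6.8
position: [0.4601, 0.213, 0.0583]
tool_rot: [0.719, 0.695, 0.0, 0.0]
ft_force: [0.0, 0.2, -0.8]
grip_width: 0.0279
```

```bash
python3 -m jog '[{"grip":230,"travel":[0,-0.11,0],"twist":0},{"grip":230,"travel":[0,0,-0.1],"twist":0},{"grip":230,"travel":[0,0,0],"twist":0}]';python3 -m jog '[{"grip":230,"travel":[0,0,-0.05],"twist":0},{"grip":230,"travel":[0,0,0],"twist":0}]'
```

```text
time: 7.1
position: [0.46, 0.2118, 0.0571]
tool_rot: [0.719, 0.695, 0.0, 0.0]
ft_force: [0.2, -0.4, -0.2]
grip_width: 0.0276
time: 7.3
position: [0.46, 0.2118, 0.0571]
tool_rot: [0.719, 0.695, 0.0, 0.0]
ft_force: [0.0, -0.5, 5.9]
grip_width: 0.0275
```

```bash
python3 -m jog '[{"grip":126,"travel":[0,0,0.05],"twist":0},{"grip":126,"travel":[0,0,0],"twist":0},{"grip":126,"travel":[0,0,0],"twist":0},{"grip":126,"travel":[0,0,2],"twist":0},{"grip":126,"travel":[0,0,4],"twist":0},{"grip":100,"travel":[0,-2,3],"twist":-4},{"grip":100,"travel":[0.5,-4,0],"twist":-7},{"grip":100,"travel":[0.5,-4,0],"twist":-7}]'; python3 -m jog '[{"grip":100,"travel":[0.5,-4,0],"twist":-7},{"grip":100,"travel":[0.5,-4,0],"twist":-7},{"grip":100,"travel":[0.5,-4,0],"twist":-7},{"grip":100,"travel":[0.5,-4,0],"twist":-7},{"grip":100,"travel":[0.5,-4,0],"twist":-7},{"grip":100,"travel":[0.5,-4,0],"twist":-7},{"grip":100,"travel":[0,-4,0],"twist":-7},{"grip":100,"travel":[0,-4,0],"twist":-7}]'; python3 -m jog '[{"grip":100,"travel":[0,-4,0],"twist":-7},{"grip":100,"travel":[0,-4,0],"twist":-7},{"grip":100,"travel":[0,-3,0],"twist":0},{"grip":100,"travel":[0,0,0],"twist":0},{"grip":100,"travel":[0,0,0],"twist":0}]'; python3 - <<'E'
from h import *
for n in("top","side"):
    im=camera(n); cv2.imwrite(f"pics/{n}3.png",im[:,:,::-1])
E
```

```text
time: 8.1
position: [0.4706, 0.1114, 0.1483]
tool_rot: [0.82, 0.573, 0.001, 0.001]
ft_force: [-0.2, -0.2, 0.1]
grip_width: 0.0519
time: 8.9
position: [0.4997, -0.2098, 0.1468]
tool_rot: [0.993, 0.119, -0.0, -0.0]
ft_force: [0.6, -0.0, 0.2]
grip_width: 0.0529
time: 9.4
position: [0.4993, -0.3181, 0.1465]
tool_rot: [1.0, -0.001, -0.0, -0.001]
ft_force: [0.3, 0.4, -0.0]
grip_width: 0.0528
```

View pics/side3.png

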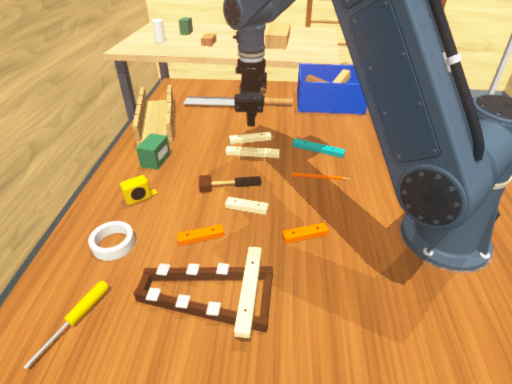

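The 200 bar lies across the wide-end pads at (249,290), and nothing else has moved. Fit it for a check.

```bash
python3 - <<'E'
from fit import *
ims={n:cv2.imread(f"pics/{n}3.png")[:,:,::-1].copy() for n in("top","side")}
r=np.radians
show(getbars(ims,{200:(.460,.2115,.042,r(88))}))
show(getbars({"side":ims["side"]},{170:(.4991,-.3267,r(-1.2))}))
E
python3 -m jog '[{"grip":100,"travel":[0,-0.86,-3],"twist":-1.2},{"grip":100,"travel":[0,0,-4],"twist":0},{"grip":100,"travel":[0,0,-3],"twist":0},{"grip":100,"travel":[0,0,0],"twist":0},{"grip":100,"travel":[0,0,0],"twist":0}]'
```

```text
200 top 464
200 side 1342
200 x y z mm [456.5 236.8  78.8] yaw 88.16 res px [ 0.05 -0.32  0.23  0.19  0.05 -0.15]
170 side 429
170 x y z mm [ 499.6 -326.     8.1] yaw -1.69 res px [-0.  0. -0.]
time: 10.0
position: [0.5, -0.3253, 0.047]
tool_rot: [1.0, -0.01, -0.001, -0.001]
ft_force: [-0.1, 0.3, 0.8]
grip_width: 0.0528
```

```bash
python3 -m jog '[{"grip":100,"travel":[-0.09,-0.14,-1.2],"twist":0},{"grip":100,"travel":[0,0,-1],"twist":0},{"grip":100,"travel":[0,0,0],"twist":0},{"grip":230,"travel":[0,0,0],"twist":0},{"grip":230,"travel":[0,0,0],"twist":0},{"grip":230,"travel":[0,0,0],"twist":0},{"grip":230,"travel":[0,0,0],"twist":0},{"grip":230,"travel":[0,0,0],"twist":0}]'
python3 - <<'E'
from h import *
a=cv2.imread("pics/side3.png")[230:350,200:320]; b=cv2.imread("pics/top3.png")[110:230,110:230]
cv2.imwrite("pics/c3.png",np.hstack([cv2.resize(a,(399,399)),cv2.resize(b,(399,399))]))
E
```

```text
time: 10.8
position: [0.4991, -0.3282, 0.0254]
tool_rot: [1.0, -0.011, 0.0, 0.0]
ft_force: [-0.2, -0.6, 1.6]
grip_width: 0.0278
```

View pics/c3.png

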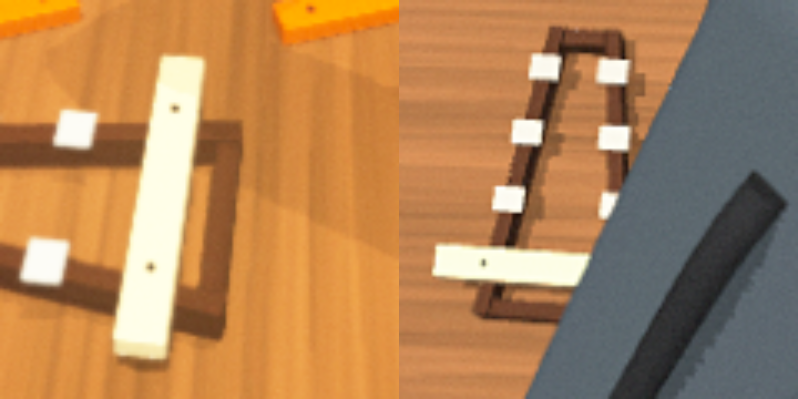

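The top view is partly hidden by the arm; what shows looks right. Carry the 170 bar.

```bash
python3 -m jog '[{"grip":230,"travel":[0,0,2],"twist":0},{"grip":230,"travel":[0,0,4],"twist":0},{"grip":230,"travel":[0,0,4],"twist":0},{"grip":230,"travel":[0,2,3],"twist":4},{"grip":230,"travel":[0.2,4,0],"twist":7},{"grip":230,"travel":[0.2,4,0],"twist":7},{"grip":230,"travel":[0.2,4,0],"twist":7},{"grip":230,"travel":[0.2,4,0],"twist":7}]'; python3 -m jog '[{"grip":230,"travel":[0.2,4,0],"twist":7},{"grip":230,"travel":[0.2,4,0],"twist":7},{"grip":230,"travel":[0.2,4,0],"twist":7},{"grip":230,"travel":[0.2,4,0],"twist":7},{"grip":230,"travel":[0.2,4,0],"twist":7},{"grip":230,"travel":[0.2,4,0],"twist":7},{"grip":230,"travel":[0.2,4,0],"twist":7},{"grip":230,"travel":[0.1,4,0],"twist":7}]';  python3 -m jog '[{"grip":230,"travel":[0,3.7,0],"twist":0},{"grip":230,"travel":[0,0,0],"twist":0},{"grip":230,"travel":[0,0,0],"twist":0}]'
```

```text
time: 11.6
position: [0.5068, -0.1467, 0.1552]
tool_rot: [0.964, 0.268, 0.0, 0.0]
ft_force: [0.2, 0.4, -0.2]
grip_width: 0.0277
time: 12.4
position: [0.5219, 0.1735, 0.1551]
tool_rot: [0.725, 0.689, 0.0, 0.0]
ft_force: [0.1, -0.9, 0.3]
grip_width: 0.0276
time: 12.7
position: [0.5215, 0.2095, 0.1549]
tool_rot: [0.726, 0.688, -0.0, 0.0]
ft_force: [-0.0, -0.2, -0.0]
grip_width: 0.0278
```

```bash
python3 -m jog '[{"grip":230,"travel":[0.05,0,-3],"twist":1},{"grip":230,"travel":[0,0,-3],"twist":0},{"grip":230,"travel":[0,0,-2],"twist":0},{"grip":230,"travel":[0,0,-1],"twist":0},{"grip":230,"travel":[0,0,0],"twist":0},{"grip":230,"travel":[0,0,0],"twist":0},{"grip":230,"travel":[0,0,0],"twist":0}]'
```

```text
time: 13.4
position: [0.5235, 0.2087, 0.0662]
tool_rot: [0.721, 0.693, 0.001, 0.001]
ft_force: [-0.6, -0.5, 0.1]
grip_width: 0.0278
```

```bash
python3 -m jog '[{"grip":230,"travel":[-0.15,0.06,-0.3],"twist":0.2},{"grip":230,"travel":[0,0,-0.35],"twist":0},{"grip":230,"travel":[0,0,0],"twist":0},{"grip":230,"travel":[0,0,0],"twist":0}]'; python3 -c "
from rig import *;o=get_obs();import numpy as np;print(o['position'],np.degrees(2*np.arctan2(o['tool_rot'][1],o['tool_rot'][0])))"
```

```text
time: 13.8
position: [0.521, 0.2096, 0.0585]
tool_rot: [0.719, 0.695, -0.0, -0.0]
ft_force: [-0.1, 0.1, 0.1]
grip_width: 0.0279
[0.52095248 0.2095536  0.05853336] 88.01104745261476
```

```bash
python3 -m jog '[{"grip":230,"travel":[0.1,-0.02,0],"twist":0},{"grip":230,"travel":[0,0,-0.05],"twist":0},{"grip":230,"travel":[0,0,0],"twist":0}]'; python3 -m jog '[{"grip":230,"travel":[0,0,-0.05],"twist":0},{"grip":230,"travel":[0,0,0],"twist":0}]'
```

```text
time: 14.1
position: [0.5224, 0.2093, 0.0583]
tool_rot: [0.719, 0.695, 0.0, 0.0]
ft_force: [0.9, 0.6, 2.0]
grip_width: 0.0278
time: 14.3
position: [0.5224, 0.2093, 0.0583]
tool_rot: [0.719, 0.695, 0.0, 0.0]
ft_force: [-0.3, 0.8, 5.7]
grip_width: 0.0275
```

```bash
python3 -m jog '[{"grip":126,"travel":[0,0,0.05],"twist":0},{"grip":126,"travel":[0,0,0],"twist":0},{"grip":126,"travel":[0,0,0],"twist":0},{"grip":126,"travel":[0,0,2],"twist":0},{"grip":126,"travel":[0,0,4],"twist":0},{"grip":100,"travel":[0,-2,3],"twist":-3},{"grip":100,"travel":[0,-4,0],"twist":-6},{"grip":100,"travel":[0,-4,0],"twist":-6}]'; python3 -m jog '[{"grip":100,"travel":[0,-4,0],"twist":-6},{"grip":100,"travel":[0,-4,0],"twist":-6},{"grip":100,"travel":[0,-4,0],"twist":-6},{"grip":100,"travel":[0,-4,0],"twist":-6},{"grip":100,"travel":[0,-4,0],"twist":-6},{"grip":100,"travel":[0,-4,0],"twist":-6},{"grip":100,"travel":[0,-4,0],"twist":-6},{"grip":100,"travel":[0,-4,0],"twist":-6}]'; python3 -m jog '[{"grip":100,"travel":[0,-4,0],"twist":-6},{"grip":100,"travel":[0,-4,0],"twist":-3.4},{"grip":100,"travel":[0,-4,0],"twist":0},{"grip":100,"travel":[0,-4,0],"twist":0},{"grip":100,"travel":[0,-3.9,0],"twist":0},{"grip":100,"travel":[0,0,0],"twist":0},{"grip":100,"travel":[0,0,0],"twist":0}]'; python3 - <<'E'
from h import *
for n in("top","side"):
    im=camera(n); cv2.imwrite(f"pics/{n}4.png",im[:,:,::-1])
a=cv2.imread("pics/side4.png")[110:350,110:350]; b=cv2.imread("pics/top4.png")[100:340,110:350]
cv2.imwrite("pics/c4.png",np.hstack([cv2.resize(a,(399,399)),cv2.resize(b,(399,399))]))
E
```

```text
time: 15.1
position: [0.5226, 0.1088, 0.1492]
tool_rot: [0.804, 0.594, 0.001, 0.001]
ft_force: [0.7, -0.5, -0.2]
grip_width: 0.0521
time: 15.9
position: [0.5216, -0.2123, 0.1478]
tool_rot: [0.977, 0.214, -0.0, -0.0]
ft_force: [1.3, -0.3, -0.8]
grip_width: 0.0528
time: 16.6
position: [0.5213, -0.4102, 0.1473]
tool_rot: [0.991, 0.135, -0.0, -0.001]
ft_force: [-0.5, -0.3, -0.0]
grip_width: 0.0526
```

View pics/c4.png

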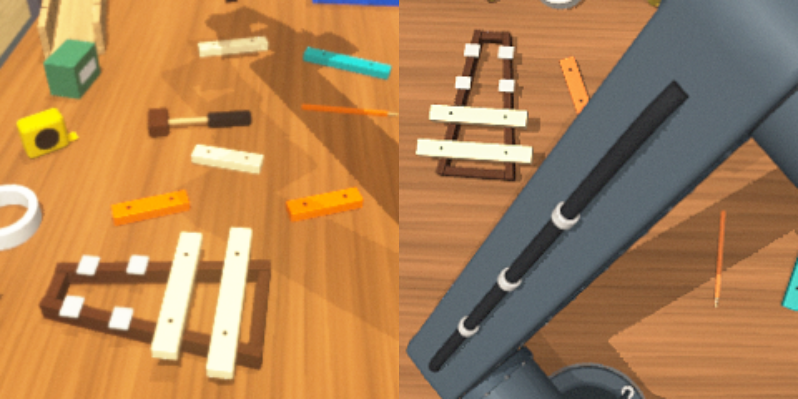

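Both bars lie across their pads and both views are clear. Fit them, and go on to the 140 bar.

```bash
python3 - <<'E'
from fit import *
ims={n:cv2.imread(f"pics/{n}4.png")[:,:,::-1].copy() for n in("top","side")}
r=np.radians
show(getbars(ims,{200:(.460,.2115,.042,r(88)),170:(.522,.2093,.042,r(88))}))
E
python3 -m jog '[{"grip":100,"travel":[-0.63,-0.41,-3],"twist":0},{"grip":100,"travel":[0,0,-4],"twist":0},{"grip":100,"travel":[0,0,-3],"twist":0},{"grip":100,"travel":[0,0,0],"twist":0},{"grip":100,"travel":[0,0,0],"twist":0}]'
```

```text
200 top 712
200 side 1339
170 top 565
170 side 1128
200 x y z mm [460.1 212.2  42.4] yaw 87.99 res px [-0.06  0.35 -0.06 -0.23 -0.06  0.01]
170 x y z mm [523.1 209.5  41.5] yaw 88.04 res px [-0.03  0.27  0.05 -0.18 -0.05 -0.07]
time: 17.2
position: [0.516, -0.4124, 0.048]
tool_rot: [0.991, 0.136, -0.0, -0.001]
ft_force: [-0.2, -0.9, 1.0]
grip_width: 0.0532
```

```bash
python3 -m jog '[{"grip":100,"travel":[-0.1,-0.15,-1.2],"twist":0},{"grip":100,"travel":[0,0,-1.05],"twist":0},{"grip":100,"travel":[0,0,0],"twist":0},{"grip":230,"travel":[0,0,0],"twist":0},{"grip":230,"travel":[0,0,0],"twist":0},{"grip":230,"travel":[0,0,0],"twist":0},{"grip":230,"travel":[0,0,0],"twist":0},{"grip":230,"travel":[0,0,0],"twist":0}]'
```

```text
time: 18.0
position: [0.5148, -0.4154, 0.0259]
tool_rot: [0.991, 0.136, 0.0, 0.0]
ft_force: [0.7, -0.6, 2.0]
grip_width: 0.0278
```

```bash
python3 -m jog '[{"grip":230,"travel":[0,0,2],"twist":0},{"grip":230,"travel":[0,0,4],"twist":0},{"grip":230,"travel":[0,0,4],"twist":0},{"grip":230,"travel":[0,2,3],"twist":3},{"grip":230,"travel":[0.5,4,0],"twist":6},{"grip":230,"travel":[0.5,4,0],"twist":6},{"grip":230,"travel":[0.5,4,0],"twist":6},{"grip":230,"travel":[0.5,4,0],"twist":6}]'; python3 -m jog '[{"grip":230,"travel":[0.5,4,0],"twist":6},{"grip":230,"travel":[0.5,4,0],"twist":6},{"grip":230,"travel":[0.5,4,0],"twist":6},{"grip":230,"travel":[0.5,4,0],"twist":6},{"grip":230,"travel":[0.5,4,0],"twist":6},{"grip":230,"travel":[0.5,4,0],"twist":6},{"grip":230,"travel":[0.5,4,0],"twist":6},{"grip":230,"travel":[0.5,4,0],"twist":3.3}]';  python3 -m jog '[{"grip":230,"travel":[0.5,4,0],"twist":0},{"grip":230,"travel":[0.4,4,0],"twist":0},{"grip":230,"travel":[0,4.2,0],"twist":0},{"grip":230,"travel":[0,0,0],"twist":0},{"grip":230,"travel":[0,0,0],"twist":0},{"grip":230,"travel":[0,0,0],"twist":0}]'; python3 -c "
from rig import *;o=get_obs();import numpy as np;print(o['position'],np.degrees(2*np.arctan2(o['tool_rot'][1],o['tool_rot'][0])))"
```

```text
time: 18.8
position: [0.5346, -0.2339, 0.1558]
tool_rot: [0.931, 0.365, 0.0, 0.0]
ft_force: [0.7, -0.2, 0.3]
grip_width: 0.0279
time: 19.6
position: [0.5747, 0.0863, 0.1556]
tool_rot: [0.719, 0.695, 0.0, 0.0]
ft_force: [0.2, 0.9, -0.7]
grip_width: 0.0274
time: 20.2
position: [0.5835, 0.2058, 0.1554]
tool_rot: [0.72, 0.694, -0.0, -0.0]
ft_force: [0.2, 0.4, -0.7]
grip_width: 0.028
[0.58349601 0.20581557 0.1553754 ] 87.87558571687374
```

```bash
python3 -m jog '[{"grip":230,"travel":[0.05,0.07,-3],"twist":0},{"grip":230,"travel":[0,0,-3],"twist":0},{"grip":230,"travel":[0,0,-2],"twist":0},{"grip":230,"travel":[0,0,-0.9],"twist":0},{"grip":230,"travel":[0,0,0],"twist":0},{"grip":230,"travel":[0,0,0],"twist":0},{"grip":230,"travel":[0,0,0],"twist":0}]'; python3 -c "
from rig import *;o=get_obs();import numpy as np;print(o['position'],np.degrees(2*np.arctan2(o['tool_rot'][1],o['tool_rot'][0])))"
```

```text
time: 20.9
position: [0.5853, 0.2072, 0.0679]
tool_rot: [0.72, 0.694, 0.001, 0.001]
ft_force: [-0.2, 0.5, -0.9]
grip_width: 0.028
[0.58533478 0.20718097 0.06791503] 87.87068328691396
```

```bash
python3 -m jog '[{"grip":230,"travel":[-0.08,-0.06,-0.4],"twist":0},{"grip":230,"travel":[0,0,-0.38],"twist":0},{"grip":230,"travel":[0,0,0],"twist":0},{"grip":230,"travel":[0,0,0],"twist":0}]'
```

```text
time: 21.3
position: [0.5836, 0.2069, 0.0589]
tool_rot: [0.72, 0.694, 0.0, 0.0]
ft_force: [0.4, -0.9, 0.9]
grip_width: 0.0275
```

```bash
python3 -m jog '[{"grip":230,"travel":[0.03,-0.03,0],"twist":0},{"grip":230,"travel":[0,0,-0.05],"twist":0},{"grip":230,"travel":[0,0,0],"twist":0}]'
```

```text
time: 21.6
position: [0.5837, 0.2067, 0.0589]
tool_rot: [0.72, 0.694, 0.0, -0.0]
ft_force: [-1.3, 0.6, 5.1]
grip_width: 0.0276
```

```bash
python3 -m jog '[{"grip":126,"travel":[0,0,0.05],"twist":0},{"grip":126,"travel":[0,0,0],"twist":0},{"grip":126,"travel":[0,0,0],"twist":0},{"grip":126,"travel":[0,0,2],"twist":0},{"grip":126,"travel":[0,0,4],"twist":0},{"grip":100,"travel":[0,-1,3],"twist":-5},{"grip":100,"travel":[-0.8,-2.2,0],"twist":-7.5},{"grip":100,"travel":[-0.8,-2.2,0],"twist":-7.5}]'; python3 -m jog '[{"grip":100,"travel":[-0.8,-2.2,0],"twist":-7.5},{"grip":100,"travel":[-0.8,-2.2,0],"twist":-7.5},{"grip":100,"travel":[-0.8,-2.2,0],"twist":-7.5},{"grip":100,"travel":[-0.8,-2.2,0],"twist":-7.5},{"grip":100,"travel":[-0.8,-2.2,0],"twist":-7.5},{"grip":100,"travel":[-0.8,-2.2,0],"twist":-7.5},{"grip":100,"travel":[-0.8,-2.2,0],"twist":-7.5},{"grip":100,"travel":[-0.8,-2.2,0],"twist":-7.5}]'; python3 -m jog '[{"grip":100,"travel":[-0.8,-2.2,0],"twist":-7.5},{"grip":100,"travel":[-0.2,-2.2,0],"twist":-7.5},{"grip":100,"travel":[0,0,0],"twist":-2},{"grip":100,"travel":[0,0,0],"twist":0},{"grip":100,"travel":[0,0,0],"twist":0}]'; python3 - <<'E'
from fit import *
ims={}
for n in("top","side"):
    im=ims[n]=camera(n); cv2.imwrite(f"pics/{n}5.png",im[:,:,::-1])
o=get_obs(); print(o['position'],np.degrees(2*np.arctan2(o['tool_rot'][1],o['tool_rot'][0])))
a=cv2.imread("pics/side5.png")[110:350,110:350]; b=cv2.imread("pics/top5.png")[100:340,110:350]
cv2.imwrite("pics/c5.png",np.hstack([cv2.resize(a,(399,399)),cv2.resize(b,(399,399))]))
show(getbars({"side":ims["side"]},{140:(.584,.207,.042,np.radians(88)),110:(.493,-.067,np.radians(-9.3))}))
E
```

```text
time: 22.4
position: [0.5684, 0.1522, 0.15]
tool_rot: [0.831, 0.557, 0.001, 0.001]
ft_force: [0.1, -0.4, -0.8]
grip_width: 0.0519
time: 23.2
position: [0.5033, -0.0245, 0.1486]
tool_rot: [0.998, 0.066, -0.0, 0.0]
ft_force: [-0.7, -0.1, -0.2]
grip_width: 0.0527
time: 23.7
position: [0.4936, -0.0674, 0.1486]
tool_rot: [0.997, -0.079, -0.0, -0.0]
ft_force: [0.8, -0.4, -0.2]
grip_width: 0.053
[ 0.49365213 -0.06709897  0.14864582] -9.02734451256004
140 side 907
110 side 413
140 x y z mm [584.2 207.3  41.8] yaw 88.13 res px [0. 0. 0.]
110 x y z mm [490.2 -66.1   7.9] yaw -7.56 res px [-0.  0.  0.]
```

View pics/c5.png

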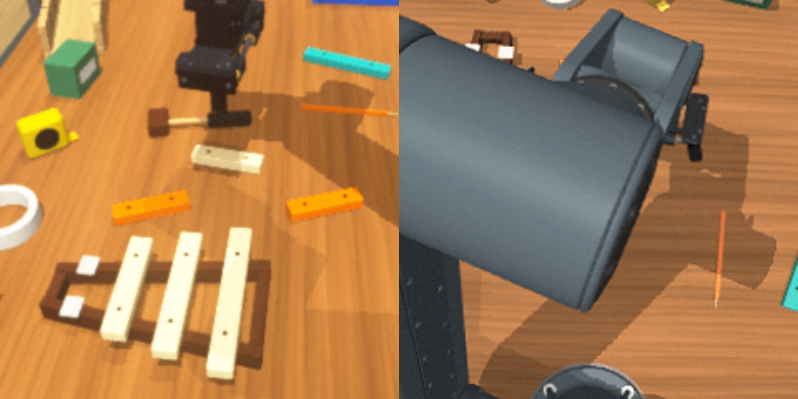

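Three bars are seated and the 110 bar is still in place. It's partly shadowed, so I'll use the first fit for it.

```bash
python3 -m jog '[{"grip":100,"travel":[-0.1,0,-3],"twist":-0.3},{"grip":100,"travel":[0,0,-4],"twist":0},{"grip":100,"travel":[0,0,-3],"twist":0},{"grip":100,"travel":[0,0,0],"twist":0},{"grip":100,"travel":[0,0,0],"twist":0}]'
```

```text
time: 24.3
position: [0.4926, -0.0671, 0.0487]
tool_rot: [0.997, -0.081, -0.001, -0.0]
ft_force: [0.6, -0.5, 1.2]
grip_width: 0.0531
```

```bash
python3 -m jog '[{"grip":100,"travel":[0,0,-1.2],"twist":0},{"grip":100,"travel":[0,0,-1.1],"twist":0},{"grip":100,"travel":[0,0,0],"twist":0},{"grip":230,"travel":[0,0,0],"twist":0},{"grip":230,"travel":[0,0,0],"twist":0},{"grip":230,"travel":[0,0,0],"twist":0},{"grip":230,"travel":[0,0,0],"twist":0},{"grip":230,"travel":[0,0,0],"twist":0}]'
```

```text
time: 25.1
position: [0.4929, -0.0676, 0.026]
tool_rot: [0.997, -0.082, 0.0, 0.0]
ft_force: [1.1, 0.2, 0.9]
grip_width: 0.0278
```

```bash
python3 -m jog '[{"grip":230,"travel":[0,0,2],"twist":0},{"grip":230,"travel":[0,0,4],"twist":0},{"grip":230,"travel":[0,0,4],"twist":0},{"grip":230,"travel":[0.5,1,3],"twist":5},{"grip":230,"travel":[1.3,2.2,0],"twist":7.5},{"grip":230,"travel":[1.3,2.2,0],"twist":7.5},{"grip":230,"travel":[1.3,2.2,0],"twist":7.5},{"grip":230,"travel":[1.3,2.2,0],"twist":7.5}]'; python3 -m jog '[{"grip":230,"travel":[1.3,2.2,0],"twist":7.5},{"grip":230,"travel":[1.3,2.2,0],"twist":7.5},{"grip":230,"travel":[1.3,2.2,0],"twist":7.5},{"grip":230,"travel":[1.3,2.2,0],"twist":7.5},{"grip":230,"travel":[1.3,2.2,0],"twist":7.5},{"grip":230,"travel":[1.3,2.2,0],"twist":7.5},{"grip":230,"travel":[1.3,2.2,0],"twist":7.5},{"grip":230,"travel":[0.5,2.1,0],"twist":7.5}]';  python3 -m jog '[{"grip":230,"travel":[0,0,0],"twist":2.3},{"grip":230,"travel":[0,0,0],"twist":0},{"grip":230,"travel":[0,0,0],"twist":0}]'; python3 -c "
from rig import *;o=get_obs();import numpy as np;print(o['position'],np.degrees(2*np.arctan2(o['tool_rot'][1],o['tool_rot'][0])))"
```

```text
time: 25.9
position: [0.5498, 0.0314, 0.1559]
tool_rot: [0.975, 0.224, -0.0, -0.0]
ft_force: [0.9, -1.0, -1.4]
grip_width: 0.0277
time: 26.7
position: [0.6467, 0.2064, 0.1555]
tool_rot: [0.732, 0.681, 0.0, 0.0]
ft_force: [-0.2, 0.3, 0.3]
grip_width: 0.0274
time: 27.0
position: [0.6452, 0.2053, 0.1554]
tool_rot: [0.72, 0.694, -0.0, -0.0]
ft_force: [0.1, 0.9, 0.7]
grip_width: 0.028
[0.64524737 0.2052624  0.1553934 ] 87.84333110084411
```

```bash
python3 -m jog '[{"grip":230,"travel":[0.05,-0.06,-3],"twist":0.1},{"grip":230,"travel":[0,0,-3],"twist":0},{"grip":230,"travel":[0,0,-2],"twist":0},{"grip":230,"travel":[0,0,-0.9],"twist":0},{"grip":230,"travel":[0,0,0],"twist":0},{"grip":230,"travel":[0,0,0],"twist":0},{"grip":230,"travel":[0,0,0],"twist":0}]';  python3 -m jog '[{"grip":230,"travel":[-0.05,0,-0.4],"twist":0},{"grip":230,"travel":[0,0,-0.36],"twist":0},{"grip":230,"travel":[0,0,0],"twist":0},{"grip":230,"travel":[0,0,0],"twist":0}]'
```

```text
time: 27.7
position: [0.6474, 0.2049, 0.0683]
tool_rot: [0.719, 0.695, 0.001, 0.001]
ft_force: [-0.2, -0.4, -0.5]
grip_width: 0.028
time: 28.1
position: [0.6456, 0.2049, 0.0591]
tool_rot: [0.719, 0.695, -0.0, -0.0]
ft_force: [-0.7, 0.2, -0.9]
grip_width: 0.0277
```

```bash
python3 -m jog '[{"grip":230,"travel":[0.03,0,-0.04],"twist":0},{"grip":230,"travel":[0,0,0],"twist":0}]'; python3 -m jog '[{"grip":230,"travel":[0,0,-0.05],"twist":0},{"grip":230,"travel":[0,0,0],"twist":0}]'
```

```text
time: 28.3
position: [0.6457, 0.2049, 0.0591]
tool_rot: [0.719, 0.695, -0.0, -0.0]
ft_force: [-2.2, -0.3, 3.5]
grip_width: 0.0278
time: 28.5
position: [0.6457, 0.2049, 0.0591]
tool_rot: [0.719, 0.695, -0.0, -0.0]
ft_force: [-3.8, -0.5, 6.2]
grip_width: 0.0279
```

```bash
python3 -m jog '[{"grip":126,"travel":[0,0,0.06],"twist":0},{"grip":126,"travel":[0,0,0],"twist":0},{"grip":126,"travel":[0,0,0],"twist":0},{"grip":126,"travel":[0,0,2],"twist":0},{"grip":126,"travel":[0,0,4],"twist":0},{"grip":100,"travel":[0,-1,4],"twist":-5},{"grip":100,"travel":[-1,-4,0],"twist":-6},{"grip":100,"travel":[-1,-4,0],"twist":-6}]'; python3 -m jog '[{"grip":100,"travel":[-1,-4,0],"twist":-6},{"grip":100,"travel":[-1,-4,0],"twist":-6},{"grip":100,"travel":[-1,-4,0],"twist":-6},{"grip":100,"travel":[-1,-4,0],"twist":-6},{"grip":100,"travel":[-1,-4,0],"twist":-6},{"grip":100,"travel":[-1,-4,0],"twist":-6},{"grip":100,"travel":[-1,-4,0],"twist":-6},{"grip":100,"travel":[-1,-4,0],"twist":-6}]'; python3 -m jog '[{"grip":100,"travel":[-1,-4,0],"twist":-6},{"grip":100,"travel":[-1,-4,0],"twist":0},{"grip":100,"travel":[0,-4,0],"twist":0},{"grip":100,"travel":[0,-4,0],"twist":0},{"grip":100,"travel":[0,-4,0],"twist":0},{"grip":100,"travel":[0,0,0],"twist":0},{"grip":100,"travel":[0,0,0],"twist":0}]'; python3 - <<'E'
from fit import *
ims={}
for n in("top","side"):
    im=ims[n]=camera(n); cv2.imwrite(f"pics/{n}6.png",im[:,:,::-1])
a=cv2.imread("pics/side6.png")[110:350,110:350]; b=cv2.imread("pics/top6.png")[100:340,110:350]
cv2.imwrite("pics/c6.png",np.hstack([cv2.resize(a,(399,399)),cv2.resize(b,(399,399))]))
q=np.radians(88)
show(getbars(ims,{200:(.460,.2115,.042,q),170:(.522,.2093,.042,q),140:(.584,.207,.042,q),110:(.646,.205,.042,q)}))
E
```

```text
time: 29.3
position: [0.6272, 0.1148, 0.1607]
tool_rot: [0.815, 0.58, 0.002, 0.001]
ft_force: [-0.2, -1.3, 0.5]
grip_width: 0.0519
time: 30.1
position: [0.5455, -0.2068, 0.1587]
tool_rot: [0.98, 0.197, 0.0, 0.0]
ft_force: [0.1, 0.2, 0.2]
grip_width: 0.0527
time: 30.8
position: [0.5255, -0.4059, 0.1582]
tool_rot: [0.989, 0.147, -0.0, -0.0]
ft_force: [0.1, 0.4, -0.6]
grip_width: 0.0529
200 top 714
200 side 1340
170 top 563
170 side 1127
140 top 457
140 side 904
110 top 371
110 side 705
200 x y z mm [460.1 212.2  42.2] yaw 87.96 res px [-0.05  0.34 -0.06 -0.22 -0.06  0.  ]
170 x y z mm [523.1 209.5  41.6] yaw 88.02 res px [-0.03  0.27  0.05 -0.18 -0.05 -0.07]
140 x y z mm [583.8 209.   44.8] yaw 88.19 res px [-0.01  0.27  0.03 -0.17 -0.05 -0.05]
110 x y z mm [647.1 205.4  41.6] yaw 88.34 res px [ 0.    0.22 -0.14 -0.14 -0.04  0.11]
```

View pics/c6.png

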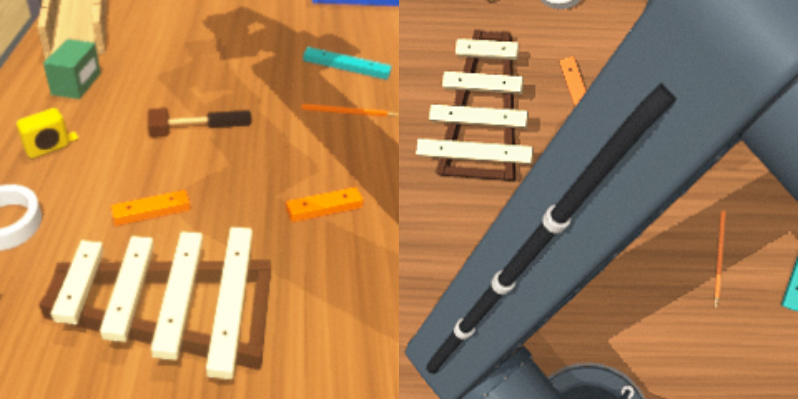

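Everything looks seated, but the 140 bar's fit (z 44.8) looks biased. I'll check each view with the height held.

```bash
python3 - <<'E'
from fit import *
q=np.radians(88)
for n in("top","side"):
    im=cv2.imread(f"pics/{n}6.png")[:,:,::-1].copy(); c=cal(n)
    for lo in((15,10,150),(12,5,130)):
      h=cv2.inRange(cv2.cvtColor(im,cv2.COLOR_RGB2HSV),lo,(45,110,255)); k,l=cv2.connectedComponents(h)
      for L,g in {200:(.460,.2115),170:(.522,.2093),140:(.584,.207),110:(.646,.205)}.items():
        p=proj(c,[*g,.042])[0].round().astype(int); w=l[p[1]-3:p[1]+4,p[0]-3:p[0]+4]; m=l==np.bincount(w[w>0]).argmax()
        x,r=barfit({n:m},L/1000,[*g,.042,q])
        pts=onplane(c,np.argwhere(m)[:,::-1],.051)
        print(n,lo,L,(x[:3]*1000).round(1),np.degrees(x[3]).round(2),m.sum(),"y range top plane",(np.array([pts[:,1].min(),pts[:,1].max()])*1000).round(1))
E
```

```text
top (15, 10, 150) 200 [461.1 212.8  42.5] 87.88 722 y range top plane [111.5 310.6]
top (15, 10, 150) 170 [523.8 209.2  42.4] 88.18 570 y range top plane [124.3 294.1]
top (15, 10, 150) 140 [585.2 209.1  42.9] 88.39 460 y range top plane [135.2 277.3]
top (15, 10, 150) 110 [647.5 205.4  42.7] 87.67 373 y range top plane [148.3 259.7]
top (12, 5, 130) 200 [460.9 212.7  42.5] 87.78 734 y range top plane [111.4 310.6]
top (12, 5, 130) 170 [523.  209.2  42.2] 88.26 606 y range top plane [121.8 294.1]
top (12, 5, 130) 140 [584.1 207.3  42.1] 87.59 506 y range top plane [134.8 277.3]
top (12, 5, 130) 110 [646.8 205.4  42.4] 88.05 394 y range top plane [147.6 259.7]
side (15, 10, 150) 200 [459.6 211.9  41.7] 87.92 1367 y range top plane [114.3 320.7]
side (15, 10, 150) 170 [522.3 209.6  41.9] 87.96 1167 y range top plane [126.4 303.8]
side (15, 10, 150) 140 [583.9 207.3  41.8] 88.1 977 y range top plane [139.6 287.2]
side (15, 10, 150) 110 [645.7 205.7  41.4] 88.55 783 y range top plane [152.2 270.9]
side (12, 5, 130) 200 [459.6 211.9  41.7] 87.92 1369 y range top plane [114.3 320.7]
side (12, 5, 130) 170 [522.4 209.6  41.9] 87.96 1168 y range top plane [126.4 303.8]
side (12, 5, 130) 140 [583.9 207.3  41.8] 88.1 978 y range top plane [139.6 287.2]
side (12, 5, 130) 110 [645.7 205.7  41.4] 88.54 784 y range top plane [152.2 270.9]
```

With the shadowed pixels included in the mask, the 140 bar reads (584, 207.3). All four are within about 1 mm of their places.

```bash
python3 -c "
from rig import *
print(hand_in(), get_obs()['time'])"
```

```text
the job is handed in; nothing more can be done
the job is handed in; nothing more can be done
```

All four bars are lying flat on their own pads, longest at the wide end down to shortest at the narrow end. I handed the job in at about 31 s on the robot's clock, with the gripper well clear.

- **Position:** the last fits put each bar's centre within about 1 mm of its place. They are square to the frame (87.9°) to within about 0.6°, and their heights match resting on the pads.
- **Left alone:** in the last pictures the mallet, the orange bars and the turquoise bar were where they had been.
- **Forces:** each bar was pressed down with about 6 N at most.

**A check that disagreed:** the last two-view fit of the 140 mm bar came out 2 mm off along its length and 3 mm high. Its top-view mask had lost shadowed pixels. With those included, each camera on its own puts it within 0.5 mm of its place.

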